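Take the chip carrier out of the reader

ROBOT

A 6-joint arm with a two-finger parallel gripper is mounted at the origin on the work surface. World frame = base frame: x ahead of the robot, y to its left, z up, the work surface at z = 0. Lengths are in mm, angles in rad, forces in N, time in s.
With the tool pointing down it reaches from about 350 to 775 mm from the base axis. Payload 7.3 kg.
Tool frame: the origin (TCP) lies at the very end of the fingers, on their centre line; the grasp point (between the pads) lies 19 mm behind it; x points along the fingers, z is the direction in which the jaws open and shut, and the axes are right-handed (so a half turn about x gives the same grasp; the last joint's range is limited). The gripper opens to 92 mm and grips with 3 to 60 N. Pads are 19 mm wide; open, the fingers measure 130 mm over their backs; the gripper's body (75 mm by 190 mm) begins 47 mm behind the grasp point.
Start: joints at [-1.311, 0.342, 1.524, -0, 1.275, -0.146], TCP at [207.27, -482.376, 199.641] pointing down, gripper open.
Joint ranges: [-2.53, 2.53], [-0.77, 2.02], [0.04, 2.7], [-1, 4.14], [0.28, 2.66], [-3.11, 3.11]. Speed limits (rad/s): [2.57, 2.57, 3.14, 3.14, 3.14, 3.14].

INTERFACE

Orientations are given as [roll, pitch, yaw] about the fixed x, y, z axes, in that order (R = Rz(yaw) Ry(pitch) Rx(roll)).
In Python, from plant import * gives the robot as it stands.
- The arm moves only by the tool carry_out, never from a script. Its argument "rows" is a list of rows, each a list of 4 numbers: the shift along the world's x, y, z in mm, then the turn about the world's z in degrees. In form: [[x, y, z, twist], ...]. A call has 1 to 20 rows; each row is the pose to reach, as a shift and turn from the pose measured when the call began; what a row does not reach only later rows make up. A row lasts 1/12 s, in which the tool goes at most 41.7 mm and 7.16 degrees, less where a joint would pass 70% of its speed; a pose out of reach is approached as far as the arm can. A call with a gripper value outside its range is refused whole. "hand" is the finger opening in mm, from 0 to 91.8, set as the call begins (left out, the last holds). The fingers move at their own pace and stop on an object; the grip force is fixed at half the most. Time passes only in rows, so rows that repeat a pose let the fingers close. It gives the time, the measured TCP pose, the force and the opening at its end, in the units of the state.
- get_obs(): the state, without advancing time (a new reading comes with each control period).
- capture(name): name is "side" or "top"; returns the picture (480x640x3 uint8, red, green, blue); there is no depth.
- camera_info(name): a dict with "camera_matrix" (3x3 intrinsics, pixels), "dist" ([k1, k2, p1, p2, k3] as OpenCV has them; the pictures are not rectified), "pose" (4x4, takes a point from camera to world coordinates). Camera axes: x right, y down, z forward; pixel columns grow to the right and rows downward; lengths in mm; the calibration is good to about 2 mm. A picture is of the moment at which its call begins. camera_info takes no time and is no camera call.
- close_job(): hands the job in, once; it reports no verdict.
The state is a dict: "time": time; "joint_positions": joint angles; "dq": joint speeds; "tau": joint torques, N m; "tool_pos": TCP position; "tcp_rot": TCP orientation; "contact_force": force on the tool from outside, world axes, zero at the start; "moment": the same for the moment, N m; "grip_width": finger opening in mm.
Only numpy, scipy, OpenCV 4.12 (cv2) and the standard library are available. Lean on these libraries where they do the work, as an engineer would, in place of code of your own. Each camera call takes 0.05 s, during which the arm holds its last target. There are 200 camera calls.

TASK

Take the chip carrier out of the reader: raise its handle end over the little lip at the mouth, then draw it out endwise from under the hood, without forcing anything against the hood. Set it down gently in the steel tray so that it lies flat on the tray's floor, right side up and wholly inside, and let go. Leave the tube rack, the tip box and the bottle where they are.

Things in the scene. Friction and masses are not known exactly. Their poses are not given: they have to be found in the camera images.
- carrier: Chip carrier, the long part: plain aluminium bar 26 wide (x), 6 thick, 190 long in all, with a block handle 32 wide, 46 tall on its last 40 mm (y +55 to +95). Origin: mid-length of the underside; y along it towards the handle, z up. 0.14 to 0.28 kg, balance at y +48. At first it lies level on the bay floor (z 65), bar in the tunnel, handle outside, aligned with the reader within 1 degree.
- carrier_handle (a point): Where to grasp: inside the handle block, midway across, 20 mm from its outer end (carrier y +75), 32 mm above its underside. Grasp across the 32 mm width (carrier x).
- carrier_front (a point): Bottom edge of the handle's outer end: carrier (0, +95, 0) mm.
- carrier_tail (a point): Bottom edge of the bar's other end, deep in the tunnel at the start: carrier (0, -95, 0) mm.
- reader: Fixed benchtop chip reader, dark chassis 160 (x) by 280 (y -170 to +110), 50 mm high; turned up to 0.3 rad either way. Origin on the bench; the carrier comes out along +y; z up. On its middle runs an aluminium rail 40 wide (x) whose top, the bay floor, is 65 mm above the bench. On both sides of the rail beside the handle there is open room down to the deck at z 50.
- mouth (a point): Tunnel mouth: middle of the bay floor at reader (0, +30, 65) mm. The tunnel runs from here back to y -120 (closed end), 34 wide (x -17 to +17) and 30 mm high (ceiling at z 95).
- lip (a point): Middle of the top of the lip, reader (0, +104, 79) mm: an aluminium ridge 8 thick (y +100 to +108), 40 wide, 14 mm higher than the bay floor, standing 2 to 8 mm in front of the handle's outer end at the start.
- hood: Fixed optics hood over the tunnel, 140 wide (x). Origin at reader (0, 0, 95) mm, same axes. Aluminium roof z 0 to 50, y -132 to +30; pale head above it, z 50 to 110, reaching out to y +65, over the handle's inner edge: a gripper coming straight down would hit it, so lean the gripper's body out towards +y by 35 to 45 degrees.
- tray: Fixed shallow open steel tray, 92 (x) by 238 mm (y) outside, walls 4 thick, floor 4 thick, rim 14 mm above the bench. Origin: centre of its underside, on the bench. It has the nearer or the farther of two places to the left of the reader, the tube rack the other. The carrier may lie in it either way round.
- rack: Bystander: dark tube rack block, 70 (x) by 110 (y) by 45 mm with three short tubes standing 14 mm above it, loose. Origin: centre of its underside.
- tipbox: Bystander: pale grey pipette-tip box, 84 (x) by 124 (y) by 52 mm, loose. Origin: centre of its underside.
- bottle: Bystander: amber bottle, 60 mm across, 130 tall, loose. Origin: centre of its underside.

How it is judged:
By the outcome, as a careful person would: the job done as asked, in the order asked, and still so for the second after the job is handed in, with the robot touching nothing.
It also fails if it takes over 48 s, if anything falls off the work surface, if the arm or the gripper's body presses on something with over 40 N, if the wrist force passes 120 N, or if a joint passes its speed limit or range.

## Working session

There is one attempt and no reset: what is moved stays moved. The work goes in short steps, Python scripts to look and compute and a tool call to move; the robot and the scene stay as the last step left them, time stands still between calls to the robot, and variables do not carry over. Pictures are saved under pics/ and viewed, about 8 in all and at most 12, crops included, and the job is handed in when it is done.

Besides the shell and the picture viewer there is one more tool, called after "Call:" as name(argument=value, ...) on one line, values as JSON. carry_out: Moves the arm, as the interface text tells. Its arguments: {"type":"object","properties":{"rows":{"type":"array"},"hand":{"type":"number"}},"required":["rows"]}

```bash
mkdir -p pics; ls
python3 - <<'E'
from plant import *
import cv2
print(get_obs())
for n in("side","top"):
    i=camera_info(n); print(n,i)
    cv2.imwrite(f"pics/{n}0.png",cv2.cvtColor(capture(n),cv2.COLOR_RGB2BGR))
E
```

```text
pics
{'time': 0.0, 'joint_positions': array([-1.31102414e+00,  3.42705799e-01,  1.52502114e+00, -5.22760779e-06,
        1.27540161e+00, -1.45983996e-01]), 'dq': array([ 1.64022283e-04, -8.48227413e-05, -3.45123825e-04,  9.72853296e-05,
        1.19492583e-03,  1.05515021e-03]), 'tau': array([ 1.36759852e-03, -4.31240237e+01, -2.44217795e+01,  7.19327736e-02,
        5.60179283e-02, -1.36784188e-04]), 'tool_pos': array([ 207.13391007, -481.91933774,  198.95234535]), 'tcp_rot': array([2.99886334, 1.56926043, 1.83382472]), 'contact_force': array([-0.2631952 , -0.5121929 , -0.37259632]), 'moment': array([-0.00860986,  0.01728975,  0.00707795]), 'grip_width': 92.01210638031569}
side {'camera_matrix': array([[621.93042685,   0.        , 314.6835013 ],
       [  0.        , 621.93042685, 238.88981109],
       [  0.        ,   0.        ,   1.        ]]), 'dist': array([-0.07268421,  0.        ,  0.        ,  0.        ,  0.        ]), 'pose': array([[-6.17170209e-01,  6.09630153e-01, -4.97445484e-01,
         1.17390375e+03],
       [ 7.86806079e-01,  4.73268970e-01, -3.96172534e-01,
         4.55007078e+02],
       [-6.09321104e-03, -6.35899016e-01, -7.71748219e-01,
         9.62237755e+02],
       [ 0.00000000e+00,  0.00000000e+00,  0.00000000e+00,
         1.00000000e+00]])}
top {'camera_matrix': array([[585.01685787,   0.        , 310.1611062 ],
       [  0.        , 585.01685787, 242.91982396],
       [  0.        ,   0.        ,   1.        ]]), 'dist': array([-0.09048915,  0.        ,  0.        ,  0.        ,  0.        ]), 'pose': array([[-4.37848452e-03, -9.96461176e-01,  8.39401843e-02,
         4.90960042e+02],
       [-9.99721991e-01,  6.30664830e-03,  2.27193082e-02,
        -2.44056217e+01],
       [-2.31682897e-02, -8.38173720e-02, -9.96211764e-01,
         1.20649084e+03],
       [ 0.00000000e+00,  0.00000000e+00,  0.00000000e+00,
         1.00000000e+00]])}
```

View pics/top0.png

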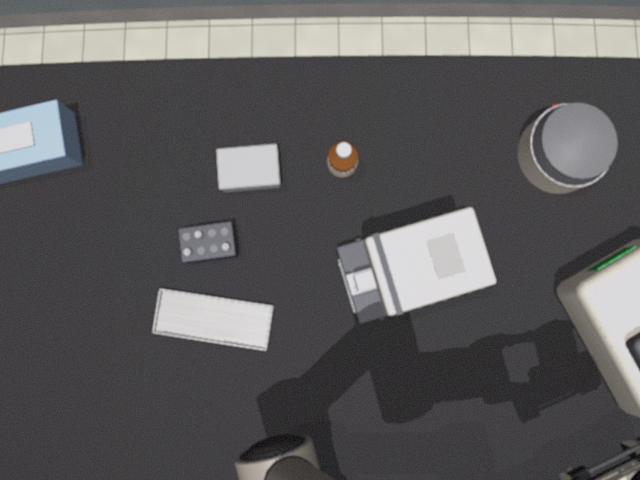

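View pics/side0.png

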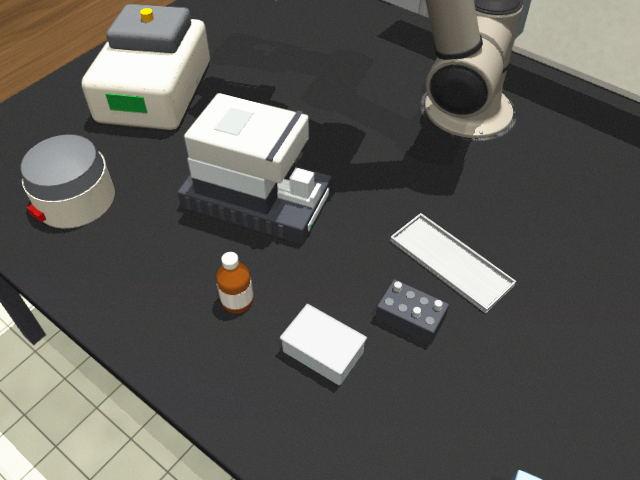

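Top: reader at (340–495, 210–320), with the handle at about (362,282) and its +y to image left; the tray is at (155–272, 290–350) in the nearer place, with the rack and tip box above it. Side: handle at (302,182), lip at (318,208). I'll enlarge next.

```bash
cat > h.py <<'E'
import numpy as np, cv2
from plant import *
from scipy.spatial.transform import Rotation as R
def save(n,im): cv2.imwrite(f"pics/{n}.png",cv2.cvtColor(im,cv2.COLOR_RGB2BGR))
def crop(im,u,v,w,h,s):
    return cv2.resize(im[v:v+h,u:u+w],None,fx=s,fy=s,interpolation=cv2.INTER_CUBIC)
def onplane(n,uv,z):
    i=camera_info(n);p=cv2.undistortPoints(np.float64([[uv]]),i["camera_matrix"],i["dist"])[0,0]
    T=i["pose"];d=T[:3,:3]@[*p,1];o=T[:3,3];return o+d*(z-o[2])/d[2]
def proj(n,P):
    i=camera_info(n);T=np.linalg.inv(i["pose"])
    return cv2.projectPoints(np.float64(P).reshape(-1,3),cv2.Rodrigues(T[:3,:3])[0],T[:3,3],i["camera_matrix"],i["dist"])[0][:,0]
E
python3 - <<'E'
from h import *
t=cv2.cvtColor(cv2.imread("pics/top0.png"),cv2.COLOR_BGR2RGB);s=cv2.cvtColor(cv2.imread("pics/side0.png"),cv2.COLOR_BGR2RGB)
a=crop(t,330,225,80,100,5);b=crop(s,255,155,80,100,5);save("c1",np.hstack([a,b]))
g=cv2.cvtColor(t,cv2.COLOR_RGB2GRAY)
m=(g[275:365,140:285]>110).astype(np.uint8);c=max(cv2.findContours(m,0,2)[0],key=cv2.contourArea)
box=cv2.boxPoints(cv2.minAreaRect(c))+[140,275];print(box)
W=np.array([onplane("top",q,14) for q in box]);print(W,W.mean(0),np.linalg.norm(np.diff(W,axis=0),axis=1))
o=get_obs();print(o["time"],R.from_euler("xyz",o["tcp_rot"]).as_matrix())
E
```

```text
[[150.85354233 333.39984131]
 [158.08175278 286.74505901]
 [273.78341675 304.67066956]
 [266.5552063  351.32545471]]
[[407.28099541 330.42303216  14.        ]
 [502.84815753 316.46231043  14.        ]
 [465.87634513  77.34494974  14.        ]
 [371.65531107  92.09809917  14.        ]] [436.91520228 204.08209787  14.        ] [ 96.58149008 241.95873015  95.36906562]
0.1 [[-3.54494311e-04  9.18779994e-01  3.94769803e-01]
 [ 1.34460442e-03  3.94769909e-01 -9.18779033e-01]
 [-9.99999033e-01  2.05107282e-04 -1.37533933e-03]]
```

View pics/c1.png

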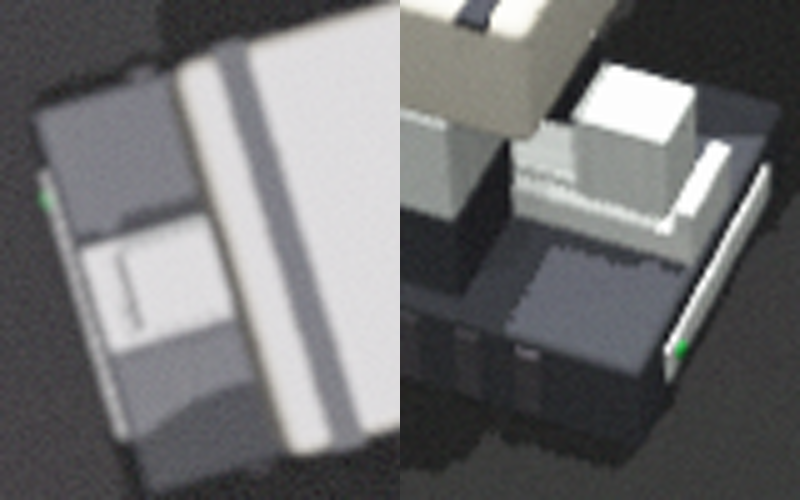

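```bash
cat > fit.py <<'E'
from h import *
from scipy.optimize import least_squares
T=lambda u,v:("top",(u/5+330,v/5+225));S=lambda u,v:("side",(u/5+255-80,v/5+155))
obs=[(T(35,116),(80,110,50)),(T(150,490),(-80,110,50)),(T(178,65),(70,65,205)),(T(290,452),(-70,65,205)),(T(83,250),(20,108,79)),(T(117,352),(-20,108,79)),
(S(640,374),(80,110,50)),(S(780,105),(-80,110,50)),(S(697,215),(20,108,79)),(S(732,149),(-20,108,79)),(S(535,135),(70,65,145))]
def place(p,P): 
    c,s=np.cos(p[2]),np.sin(p[2]);x,y,z=P;return (p[0]+c*x-s*y,p[1]+s*x+c*y,z)
def res(p,ob=obs): return np.concatenate([proj(n[0],place(p,P))[0]-n[1] for n,P in ob])
f=least_squares(res,[480,-130,0.2]);p=f.x
print("reader",p);print(f.fun.reshape(-1,2).round(1).tolist())
h=[(S(605,62),(-16,55,111)),(S(697,88),(-16,95,111)),(S(672,130),(16,95,111)),(S(578,98),(16,55,111))]
g=least_squares(lambda q:res(q,h),p);print("carrier yaw free",g.x,g.fun.round(1))
g2=least_squares(lambda q:res([q[0],q[1],p[2]],h),p[:2]);print("fixed",g2.x)
c,s=np.cos(p[2]),np.sin(p[2]);d=g2.x-p[:2];print("carrier in reader",c*d[0]+s*d[1],-s*d[0]+c*d[1])
for n,P in dict(hand=(0,75,97),lip=(0,104,79),mouth=(0,30,65)).items(): print(n,place([*g2.x,p[2]] if n=="hand" else p,P))
E
python3 fit.py
```

```text
reader [ 5.34680995e+02 -1.76504087e+02  2.86771722e-01]
[[-1.4, -1.4], [-0.8, 1.7], [-1.4, -0.1], [0.3, 1.0], [-0.7, 0.1], [-1.4, -0.3], [-0.8, -1.3], [0.5, -2.0], [-1.8, -1.2], [-1.3, -1.7], [-1.5, 2.3]]
carrier yaw free [ 5.30832208e+02 -1.73895819e+02  2.71294425e-01] [ 0.5 -1.6  0.9 -1.4 -0.5  1.  -0.8  1.9]
fixed [ 531.94927701 -173.57684714]
carrier in reader -1.7921686006257076 3.5803838800385446
hand (np.float64(510.7349822809878), np.float64(-101.63969610361123), 97)
lip (np.float64(505.26383928255495), np.float64(-76.75123801015008), 79)
mouth (np.float64(526.1952767454763), np.float64(-147.72922703305642), 65)
```

Call:
carry_out(rows=[[0,0,30,7],[0,0,60,14],[0,0,90,21],[0,0,120,28],[0,0,150,35],[0,0,180,42],[0,0,205,49],[0,0,230,56],[0,0,250,63],[0,-10,260,70],[0,-30,260,77],[0,-50,260,83]])

```text
time: 1.1
tool_pos: [207.3, -532.3, 460.3]
tcp_rot: [-2.17, 1.568, -1.88]
contact_force: [0.4, -0.3, -0.3]
grip_width: 91.8
```

Run:
```python
from h import *
o=get_obs();print(o["time"],o["joint_positions"],o["tool_pos"],R.from_euler("xyz",o["tcp_rot"]).as_matrix().round(3))
```

```text
1.1 [-1.33273016e+00  4.09891158e-01  7.24507215e-01 -1.49052754e-03
  2.00497369e+00 -1.62364290e+00] [ 207.30801704 -532.2950677   460.29513788] [[-0.001 -0.286  0.958]
 [-0.002  0.958  0.286]
 [-1.    -0.002 -0.001]]
```

Call:
carry_out(rows=[[7,-40,0,0],[14,-80,0,0],[21,-120,0,0],[28,-160,0,0],[35,-200,0,0],[42,-240,0,0],[50,-280,0,0],[60,-320,0,0],[70,-360,0,0],[70,-400,0,0]])

```text
time: 1.93
tool_pos: [225.1, -713.0, 376.9]
tcp_rot: [-1.606, 1.537, -1.315]
contact_force: [0.2, -0.2, -0.2]
grip_width: 91.9
```

Run:
```python
from h import *
o=get_obs();print(o["time"],o["joint_positions"],o["tool_pos"],R.from_euler("xyz",o["tcp_rot"]).as_matrix().round(3))
```

```text
1.9333 [-1.36817553  0.90452689  0.03608713  0.00217464  2.16701828 -1.65783158] [ 225.11540046 -713.03407532  376.90630095] [[ 0.009 -0.287  0.958]
 [-0.033  0.957  0.287]
 [-0.999 -0.034 -0.001]]
```

Call:
carry_out(rows=[[12,-40,0,0],[24,-80,0,0]])

```text
time: 2.1
tool_pos: [232.5, -740.3, 350.4]
tcp_rot: [-1.586, 1.506, -1.295]
contact_force: [0.5, 0.5, -1.2]
grip_width: 91.7
```

Call:
carry_out(rows=[[12,-40,0,0],[24,-80,0,0],[36,-120,0,0],[48,-160,0,0]])

```text
time: 2.43
tool_pos: [242.5, -776.6, 306.0]
tcp_rot: [-1.578, 1.474, -1.287]
contact_force: [-0.3, 0.3, -0.1]
grip_width: 91.7
```

Call:
carry_out(rows=[[200,-700,0,0],[200,-700,0,0]])

```text
time: 2.6
tool_pos: [248.6, -802.4, 277.6]
tcp_rot: [-1.576, 1.442, -1.285]
contact_force: [-1.0, -0.3, 0.1]
grip_width: 91.3
```

Run:
```python
from h import *
o=get_obs();print(o["time"],o["joint_positions"],o["tool_pos"],R.from_euler("xyz",o["tcp_rot"]).as_matrix().round(3))
```

```text
2.6 [-1.36572774  1.03810735  0.03612919  0.01117283  1.93875376 -1.65234789] [ 248.60728453 -802.4177928   277.62039218] [[ 0.036 -0.285  0.958]
 [-0.123  0.95   0.287]
 [-0.992 -0.129 -0.001]]
```

Call:
carry_out(rows=[[10,-34,22,0]])

```text
time: 2.68
tool_pos: [250.0, -808.5, 277.6]
tcp_rot: [-1.569, 1.424, -1.277]
contact_force: [-0.3, -0.2, -1.9]
grip_width: 91.5
```

Call:
carry_out(rows=[[10,-34,22,0]])

```text
time: 2.77
tool_pos: [251.6, -815.4, 285.2]
tcp_rot: [-1.568, 1.395, -1.276]
contact_force: [0.2, -0.6, 2.3]
grip_width: 91.6
```

Call:
carry_out(rows=[[10,-34,22,0],[20,-68,44,0]])

```text
time: 2.93
tool_pos: [253.3, -823.3, 297.4]
tcp_rot: [-1.568, 1.357, -1.277]
contact_force: [-0.6, 0.5, 0.4]
grip_width: 91.8
```

Call:
carry_out(rows=[[10,-34,22,0],[20,-68,44,0]])

```text
time: 3.1
tool_pos: [255.1, -831.5, 309.4]
tcp_rot: [-1.569, 1.318, -1.278]
contact_force: [-0.3, 0.5, 0.7]
grip_width: 91.7
```

Call:
carry_out(rows=[[10,-34,22,0]])

```text
time: 3.18
tool_pos: [256.7, -838.1, 316.1]
tcp_rot: [-1.569, 1.291, -1.277]
contact_force: [0.4, -0.6, -1.2]
grip_width: 91.7
```

Call:
carry_out(rows=[[10,-34,22,0]])

```text
time: 3.27
tool_pos: [258.6, -845.6, 324.3]
tcp_rot: [-1.57, 1.259, -1.278]
contact_force: [0.2, 0.6, 1.3]
grip_width: 91.9
```

Call:
carry_out(rows=[[10,-34,22,0]])

```text
time: 3.35
tool_pos: [260.5, -853.2, 331.8]
tcp_rot: [-1.57, 1.228, -1.278]
contact_force: [-0.3, 0.0, -0.6]
grip_width: 91.5
```

Call:
carry_out(rows=[[10,-34,22,0]])

```text
time: 3.43
tool_pos: [262.4, -860.9, 339.4]
tcp_rot: [-1.57, 1.197, -1.278]
contact_force: [0.5, -0.8, 0.4]
grip_width: 91.8
```

Call:
carry_out(rows=[[10,-34,22,0]])

```text
time: 3.52
tool_pos: [264.4, -868.7, 346.9]
tcp_rot: [-1.57, 1.166, -1.278]
contact_force: [-0.5, 0.1, 0.9]
grip_width: 91.7
```

Call:
carry_out(rows=[[10,-34,22,0]])

```text
time: 3.6
tool_pos: [266.4, -876.5, 354.3]
tcp_rot: [-1.57, 1.135, -1.278]
contact_force: [0.2, 0.4, -0.3]
grip_width: 91.7
```

Call:
carry_out(rows=[[10,-34,22,0]])

```text
time: 3.68
tool_pos: [268.5, -884.4, 361.6]
tcp_rot: [-1.57, 1.104, -1.278]
contact_force: [-0.2, -0.2, 0.1]
grip_width: 91.6
```

Call:
carry_out(rows=[[10,-34,22,0]])

```text
time: 3.77
tool_pos: [270.5, -892.3, 368.9]
tcp_rot: [-1.571, 1.073, -1.279]
contact_force: [0.3, -1.4, -0.3]
grip_width: 91.8
```

Call:
carry_out(rows=[[10,-34,22,0]])

```text
time: 3.85
tool_pos: [272.5, -900.2, 376.2]
tcp_rot: [-1.571, 1.041, -1.279]
contact_force: [-0.6, 0.1, -0.2]
grip_width: 91.9
```

Call:
carry_out(rows=[[10,-34,22,0]])

```text
time: 3.93
tool_pos: [274.6, -908.1, 383.5]
tcp_rot: [-1.571, 1.01, -1.279]
contact_force: [0.8, 0.5, 0.2]
grip_width: 92.2
```

Call:
carry_out(rows=[[10,-34,22,0]])

```text
time: 4.02
tool_pos: [276.7, -916.0, 390.8]
tcp_rot: [-1.571, 0.979, -1.279]
contact_force: [-0.5, -0.2, 0.7]
grip_width: 91.9
```

Call:
carry_out(rows=[[10,-34,22,0]])

```text
time: 4.1
tool_pos: [278.8, -923.9, 398.1]
tcp_rot: [-1.571, 0.948, -1.279]
contact_force: [0.5, -0.6, -0.4]
grip_width: 91.8
```

Call:
carry_out(rows=[[10,-34,22,0]])

```text
time: 4.18
tool_pos: [280.8, -931.7, 405.3]
tcp_rot: [-1.572, 0.917, -1.28]
contact_force: [-0.1, -0.4, -0.8]
grip_width: 91.9
```

Call:
carry_out(rows=[[10,-34,22,0]])

```text
time: 4.27
tool_pos: [282.8, -939.4, 412.5]
tcp_rot: [-1.572, 0.886, -1.28]
contact_force: [-0.2, -0.3, -0.1]
grip_width: 91.5
```

Call:
carry_out(rows=[[8,36,0,0],[16,72,0,0],[24,108,0,0],[32,144,0,0],[40,180,0,0],[48,216,0,0],[56,252,0,0],[64,288,0,0],[72,324,0,0],[80,360,0,0]])

```text
time: 5.1
tool_pos: [362.0, -582.3, 414.1]
tcp_rot: [-1.57, 0.883, -1.278]
contact_force: [0.8, -0.2, -0.3]
grip_width: 91.8
```

Run:
```python
from h import *
o=get_obs();print(o["time"],o["joint_positions"],o["tool_pos"],R.from_euler("xyz",o["tcp_rot"]).as_matrix().round(3))
```

```text
5.1 [-1.05540904  0.1806979   1.37320848 -0.17738828  0.91954722 -1.28840332] [ 361.98119088 -582.31008398  414.1246473 ] [[ 0.183 -0.222  0.958]
 [-0.608  0.74   0.288]
 [-0.772 -0.635  0.001]]
```

Call:
carry_out(rows=[[9,38,0,0],[18,76,-5,0],[27,114,-10,0],[36,152,-15,0],[45,190,-20,0],[54,228,-25,0],[63,266,-30,0],[72,304,-35,0],[81,342,-40,0],[90,380,-45,0],[99,418,-50,0],[108,456,-55,0],[117,494,-60,0],[126,530,-75,0],[130,540,-100,0],[130,540,-130,0],[130,540,-160,0],[131,538,-190,0],[131,536,-215,0],[131,535,-235,0]])

```text
time: 6.77
tool_pos: [493.1, -46.9, 177.8]
tcp_rot: [-1.568, 0.884, -1.276]
contact_force: [0.7, -0.2, -0.2]
grip_width: 91.9
```

Run:
```python
from h import *
o=get_obs();print(o["time"],o["joint_positions"],o["tool_pos"],R.from_euler("xyz",o["tcp_rot"]).as_matrix().round(3))
a=crop(capture("top"),300,190,130,160,3);b=crop(capture("side"),210,90,130,160,3);save("c2",np.hstack([a,b]))
Q=[o["tool_pos"]]
for n in("top","side"): print(n,proj(n,Q))
```

```text
6.7667 [ 0.19455495  0.33904893  1.84188015 -0.81273209  1.05281557  0.35522149] [493.13079108 -46.92655118 177.75963754] [[ 0.184 -0.222  0.957]
 [-0.607  0.741  0.289]
 [-0.773 -0.634  0.002]]
top [[336.60088802 290.80245462]]
side [[330.99054109 155.35553129]]
```

View pics/c2.png

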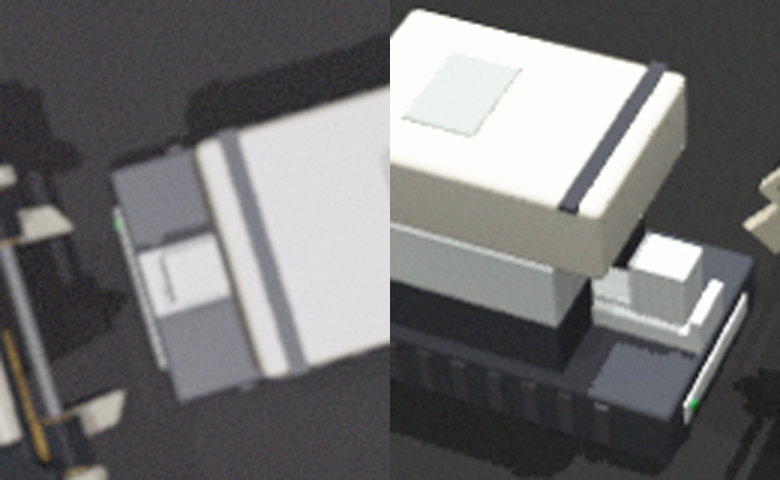

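Run:
```python
from h import *
o=get_obs();M=R.from_euler("xyz",o["tcp_rot"]).as_matrix();t=o["tool_pos"]
for y in(-9.5,9.5):
  for z in(-46,-60,46,60):
    P=t+M@[0,y,z];print(y,z,((proj("top",P)[0]-[300,190])*3).round(),((proj("side",P)[0]-[210,90])*3+[390,0]).round())
```

```text
-9.5 -46 [146. 377.] [768. 139.]
-9.5 -60 [153. 400.] [776. 125.]
-9.5 46 [ 99. 225.] [715. 235.]
-9.5 60 [ 92. 202.] [707. 250.]
9.5 -46 [121. 383.] [790. 159.]
9.5 -60 [128. 406.] [797. 145.]
9.5 46 [ 75. 233.] [738. 255.]
9.5 60 [ 68. 211.] [730. 271.]
```

Run:
```python
from h import *
o=get_obs();M=R.from_euler("xyz",o["tcp_rot"]).as_matrix();t=o["tool_pos"];print(t)
out=[]
for n,u,v in(("top",270,220),("side",290,90)):
    c=crop(capture(n),u,v,100,130,4)
    for y in(-9.5,9.5):
      for z in(-46,46):
        for x in (0,-19):
          q=(proj(n,t+M@[x,y,z])[0]-[u,v])*4
          cv2.circle(c,tuple(int(k) for k in q),3,(255,0,0) if x==0 else (0,255,0),-1)
    out.append(c)
save("c3",np.hstack(out))
```

```text
[491.9516353  -47.3245479  176.90032397]
```

View pics/c3.png

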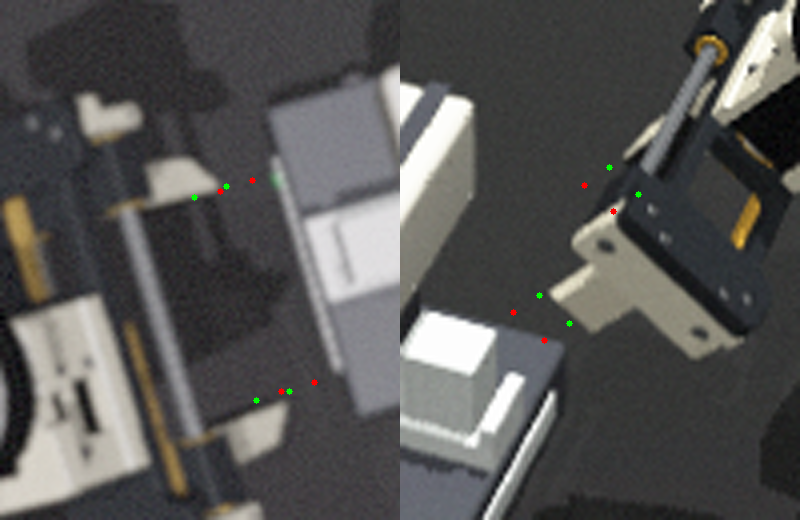

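Call:
carry_out(rows=[[4,-11,-16,0],[8,-22,-32,0],[12,-33,-48,0],[15,-43,-64,0],[15,-43,-64,0],[15,-43,-64,0]])

```text
time: 7.47
tool_pos: [509.6, -90.3, 117.6]
tcp_rot: [-1.565, 0.882, -1.274]
contact_force: [-0.3, -0.3, -0.5]
grip_width: 92.1
```

Run:
```python
from h import *
o=get_obs();M=R.from_euler("xyz",o["tcp_rot"]).as_matrix();t=o["tool_pos"];print(o["time"],t)
out=[]
for n,u,v in(("top",270,210),("side",260,70)):
    c=crop(capture(n),u,v,100,140,4)
    for x,Y,Z,col in ((0,9.5,46,(255,0,0)),(-19,9.5,46,(0,255,0)),(-66,37.5,95,(0,120,255))):
     for y in(-Y,Y):
      for z in(-Z,Z):
          q=(proj(n,t+M@[x,y,z])[0]-[u,v])*4
          cv2.circle(c,tuple(int(k) for k in q),3,col,-1)
    out.append(c)
save("c4",np.hstack(out))
```

```text
7.4667 [509.56702016 -90.3369034  117.58377917]
```

View pics/c4.png

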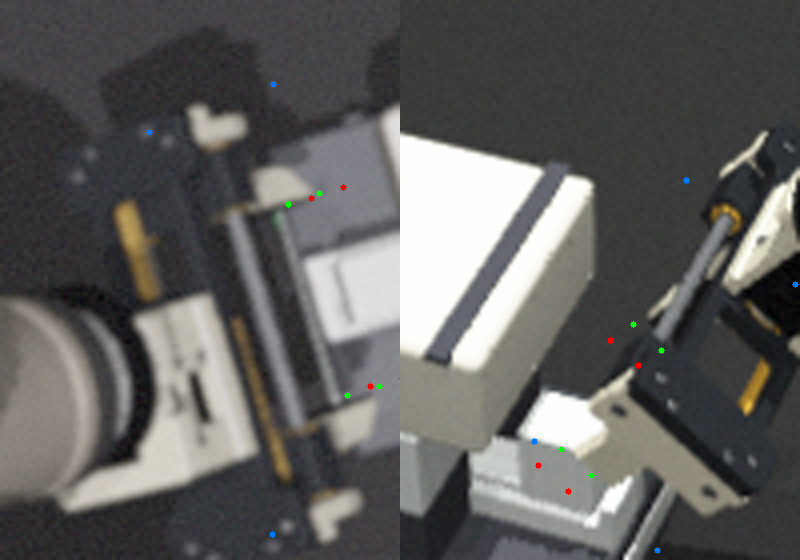

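Call:
carry_out(rows=[[2,-7,-10,0],[4,-15,-21,0],[6,-22,-32,0],[7.5,-30,-43,0],[7.5,-30,-43,0],[7.5,-30,-43,0]])

```text
time: 8.07
tool_pos: [520.1, -117.0, 80.1]
tcp_rot: [-1.573, 0.892, -1.285]
contact_force: [-0.7, 0.5, -0.9]
grip_width: 91.8
```

Run:
```python
from h import *
o=get_obs();M=R.from_euler("xyz",o["tcp_rot"]).as_matrix();t=o["tool_pos"];print(o["time"],t,o["contact_force"],o["joint_positions"])
out=[]
for n,u,v in(("top",290,210),("side",260,100)):
    c=crop(capture(n),u,v,100,140,4)
    for x,Y,Z,col in ((0,9.5,46,(255,0,0)),(-19,9.5,46,(0,255,0))):
     for y in(-Y,Y):
      for z in(-Z,Z):
          q=(proj(n,t+M@[x,y,z])[0]-[u,v])*4
          cv2.circle(c,tuple(int(k) for k in q),2,col,-1)
    out.append(c)
save("c5",np.hstack(out))
```

```text
8.0667 [ 520.13750896 -117.01882266   80.05568421] [-0.69757165  0.48141979 -0.93719405] [ 0.03158123  0.50889195  1.91370132 -0.99595672  0.80977929  0.49260747]
```

View pics/c5.png

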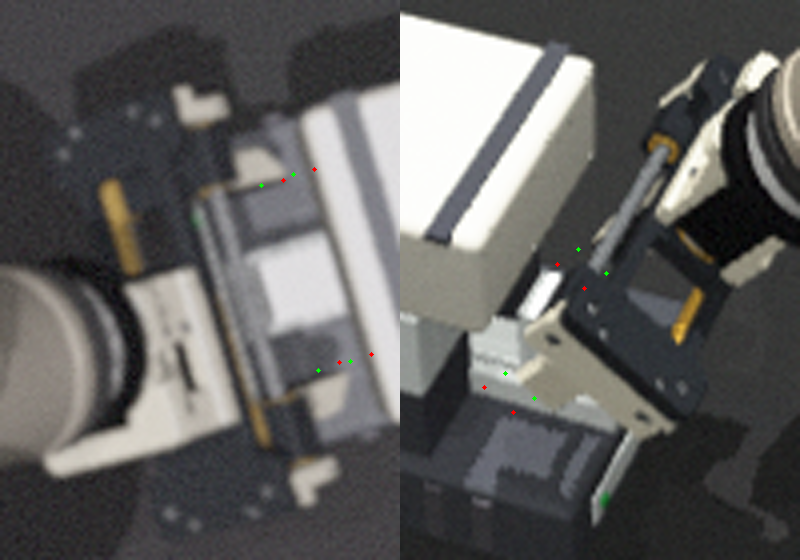

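```bash
cat > kin.py <<'E'
import numpy as np
from scipy.spatial.transform import Rotation as R
from scipy.optimize import least_squares
D=[([-1.31102414,.342705799,1.52502114,0,1.27540161,-.145983996],[207.13,-481.92,198.95]),
([-1.33273,.409891,.724507,-.00149,2.00497,-1.62364],[207.31,-532.3,460.3]),
([-1.36817553,.90452689,.03608713,.00217464,2.16701828,-1.65783158],[225.12,-713.03,376.9]),
([-1.36572774,1.03810735,.03612919,.01117283,1.93875376,-1.65234789],[248.6,-802.4,277.6]),
([-1.05540904,.1806979,1.37320848,-.17738828,.91954722,-1.28840332],[361.98,-582.31,414.12]),
([.19455495,.33904893,1.84188015,-.81273209,1.05281557,.35522149],[493.13,-46.93,177.76]),
([.03158123,.50889195,1.91370132,-.99595672,.80977929,.49260747],[520.1,-117.0,80.06])]
def fk(q,k):
    A=R.from_euler("ZY",[q[0],q[1]]);B=A*R.from_euler("Y",q[2]);C=B*R.from_euler("Z",q[3]);E=C*R.from_euler("Y",q[4]);F=E*R.from_euler("Z",q[5])
    Z=np.array([0,0,1.])
    p=R.from_euler("Z",q[0]).apply([0,k[0],0])+np.array([0,0,k[1]])+A.apply([0,0,k[2]])+B.apply([0,k[5],k[3]])+C.apply([0,k[6],0])+E.apply([0,k[7],k[4]])
    return p,F
f=least_squares(lambda k:np.concatenate([fk(q,k)[0]-p for q,p in D]),[70,350,425,390,250,0,0,0])
K=f.x
if __name__=="__main__":
    print(K.round(1));print(f.fun.reshape(-1,3).round(1))
    M=fk(D[-1][0],K)[1].as_matrix();print(M.round(3))  # cols
E
python3 kin.py
```

```text
[-733.7  156.5  536.8  369.   336.5  775.7  673.  -636.1]
[[  5.9 -12.7  18.7]
 [ -1.6  17.2   7.9]
 [ -0.1  12.5  -7.4]
 [  1.    6.7  -6.1]
 [ -2.8  11.2  10.2]
 [ 12.7  -1.2  -8.6]
 [ 18.6  -8.6 -14.7]]
[[-0.959 -0.221  0.177]
 [-0.283  0.746 -0.602]
 [ 0.001 -0.628 -0.778]]
```

```bash
python3 - <<'E'
s=open('kin.py').read()
s=s.replace("""apply([0,k[0],0])""","""apply([k[5],k[0],0])""").replace("B.apply([0,k[5],k[3]])+C.apply([0,k[6],0])+E.apply([0,k[7],k[4]])","B.apply([k[6],0,k[3]])+C.apply([k[8],k[7],0])+E.apply([k[9],0,k[4]])")
s=s.replace("-p for q,p in D])","-p for q,p in D]+[.02*k[5:]])").replace("[70,350,425,390,250,0,0,0]","[70,350,425,390,250,0,0,0,0,0]").replace("f.fun","f.fun[:21]")
open('kin.py','w').write(s)
E
python3 kin.py
```

```text
[ 76.4 222.9 506.2 379.6 345.1  -0.   46.5   0.    0.   -0. ]
[[ 0.  0.  0.]
 [ 0.  0. -0.]
 [-0.  0. -0.]
 [ 0. -0.  0.]
 [-0.  0.  0.]
 [-0.  0. -0.]
 [ 0. -0. -0.]]
[[-0.959 -0.221  0.177]
 [-0.283  0.746 -0.602]
 [ 0.001 -0.628 -0.778]]
```

```bash
cat >> kin.py <<'E'
LO=np.array([-2.53,-.77,.04,-1,.28,-3.11]);HI=np.array([2.53,2.02,2.7,4.14,2.66,3.11])
def ik(G,az,lean,q0,off=19):
    # G grasp point; fingers azimuth az; jaw horizontal
    d=np.array([np.cos(az)*np.sin(lean),np.sin(az)*np.sin(lean),-np.cos(lean)])
    jaw=np.array([-np.sin(az),np.cos(az),0]); M=np.column_stack([-jaw,np.cross(d,-jaw),d])
    def r(q):
        p,F=fk(q,K);return np.concatenate([p-(G+off*d),300*(F.inv()*R.from_matrix(M)).as_rotvec()])
    s=least_squares(r,q0);return s.x,np.abs(s.fun).max()
E
python3 - <<'E'
from kin import *
q0=D[-1][0]
for lean in(30,33,36,39):
  for lift in(0,18,40):
    row=[]
    q=q0
    for dr in(0,70,130,200):
      G=np.array([511.8,-102,100+lift])+dr*np.array([-.283,.959,0])
      q,e=ik(G,-1.284,np.radians(lean),q);row.append((round(q[3],2),round(q[4],2),round(e,1)))
    print(lean,lift,row)
q=[.3,.3,1.9,.3,1,1.]
for lean in(30,35,39):
    for z in (36,100): q,e=ik(np.array([426,130,z]),np.pi/2-.148,np.radians(lean),q);print(lean,q.round(2),e)
E
```

```text
30 0 [(np.float64(-0.74), np.float64(0.77), np.float64(0.0)), (np.float64(-0.72), np.float64(0.84), np.float64(0.0)), (np.float64(-0.69), np.float64(0.9), np.float64(0.0)), (np.float64(-0.64), np.float64(0.98), np.float64(0.0))]
30 18 [(np.float64(-0.71), np.float64(0.81), np.float64(0.0)), (np.float64(-0.7), np.float64(0.87), np.float64(0.0)), (np.float64(-0.67), np.float64(0.94), np.float64(0.0)), (np.float64(-0.63), np.float64(1.02), np.float64(0.0))]
30 40 [(np.float64(-0.68), np.float64(0.85), np.float64(0.0)), (np.float64(-0.67), np.float64(0.92), np.float64(0.0)), (np.float64(-0.64), np.float64(0.98), np.float64(0.0)), (np.float64(-0.61), np.float64(1.06), np.float64(0.0))]
33 0 [(np.float64(-0.83), np.float64(0.78), np.float64(0.0)), (np.float64(-0.8), np.float64(0.85), np.float64(0.0)), (np.float64(-0.75), np.float64(0.92), np.float64(0.0)), (np.float64(-0.69), np.float64(1.01), np.float64(0.0))]
33 18 [(np.float64(-0.8), np.float64(0.81), np.float64(0.0)), (np.float64(-0.77), np.float64(0.89), np.float64(0.0)), (np.float64(-0.73), np.float64(0.96), np.float64(0.0)), (np.flo
[... 1335 characters left out ...]
np.float64(1.01), np.float64(0.0)), (np.float64(-0.77), np.float64(1.1), np.float64(0.0))]
39 40 [(np.float64(-0.91), np.float64(0.88), np.float64(0.0)), (np.float64(-0.87), np.float64(0.97), np.float64(0.0)), (np.float64(-0.81), np.float64(1.04), np.float64(0.0)), (np.float64(-0.75), np.float64(1.14), np.float64(0.0))]
30 [-0.27  0.5   2.11  0.79  0.78  2.38] 9.450218385609332e-13
30 [-0.27  0.36  2.05  0.67  0.92  2.55] 2.9976021664879227e-13
35 [-0.33  0.53  2.12  0.87  0.83  2.25] 6.430411758628907e-12
35 [-0.33  0.39  2.07  0.76  0.96  2.43] 1.314053033052431e-13
39 [-0.37  0.56  2.12  0.92  0.88  2.16] 4.82947015711943e-13
39 [-0.37  0.42  2.08  0.82  1.    2.33] 1.7053025658242404e-13
```

Call:
carry_out(rows=[[-1,0,0,0],[-1,0,0,0],[-1,0,0,0],[-1,0,0,0],[-1,0,0,0],[-1,0,0,0],[-1,0,0,0],[-1,0,0,0]], hand=15)

```text
time: 8.83
tool_pos: [519.2, -116.4, 80.7]
tcp_rot: [-1.571, 0.892, -1.284]
contact_force: [0.5, 0.4, -0.5]
grip_width: 43.0
```

Call:
carry_out(rows=[[0,0,0,0],[0,0,0,0],[0,0,0,0],[0,0,0,0],[0,0,0,0],[0,0,0,0]])

```text
time: 9.33
tool_pos: [519.1, -116.5, 80.7]
tcp_rot: [-1.572, 0.892, -1.284]
contact_force: [-0.3, 0.0, 0.2]
grip_width: 31.5
```

Call:
carry_out(rows=[[0,0,3,0],[0,0,6,0],[0,0,9,0],[0,0,12,0],[0,0,15,0],[0,0,17,0],[0,0,19,0],[0,0,19,0],[0,0,19,0]])

```text
time: 10.08
tool_pos: [519.1, -116.5, 99.7]
tcp_rot: [-1.571, 0.892, -1.284]
contact_force: [-0.1, 0.4, -0.9]
grip_width: 31.6
```

Run:
```python
from h import *
o=get_obs();print(o["time"],o["tool_pos"],o["contact_force"],o["moment"],o["joint_positions"][3],o["grip_width"])
a=crop(capture("side"),260,120,100,110,5)
save("c6",a)
```

```text
10.0833 [ 519.14430105 -116.46350423   99.74839075] [-0.12836918  0.40862365 -0.87893464] [ 0.62149574  0.09026354 -0.00726032] -0.958068198030495 31.57262558672639
```

View pics/c6.png

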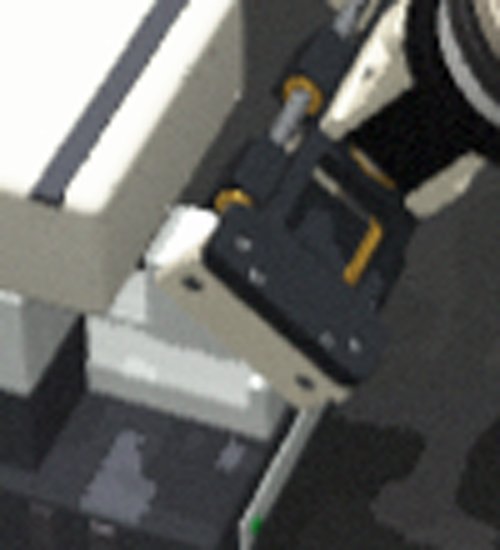

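Call:
carry_out(rows=[[-1.4,4.8,0,0],[-2.8,9.6,0,0],[-5.7,19.2,0,0],[-8.5,28.8,0,0],[-11.3,38.4,0,0],[-14.2,48,0,0]])

```text
time: 10.63
tool_pos: [504.5, -67.1, 99.6]
tcp_rot: [-1.572, 0.892, -1.283]
contact_force: [-0.6, 0.2, -2.3]
grip_width: 31.6
```

Run:
```python
from h import *
o=get_obs();print(o["time"],o["tool_pos"],o["contact_force"],o["moment"],o["joint_positions"][3],o["grip_width"])
save("c7",np.hstack([crop(capture("side"),260,120,90,120,4),crop(capture("top"),290,210,90,120,4)]))
```

```text
10.6333 [504.5377464  -67.11748883  99.58467993] [-0.55589246  0.18324881 -2.30567637] [ 0.61509459  0.03911394 -0.01319188] -0.9190864033540455 31.594114559658383
```

View pics/c7.png

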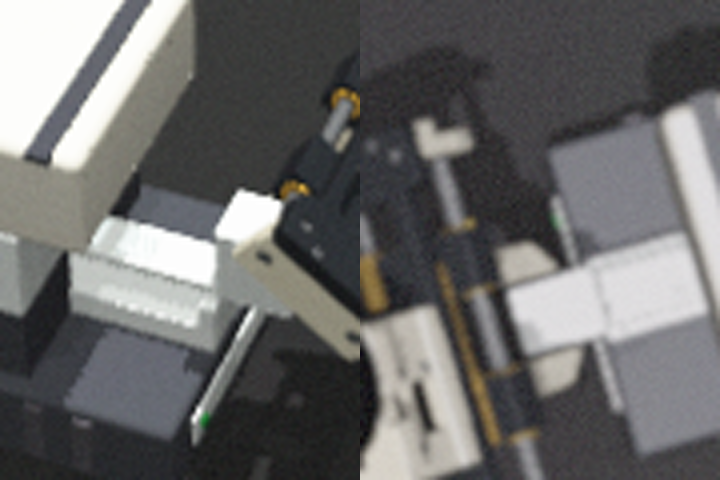

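Call:
carry_out(rows=[[-2.8,9.6,0,0],[-5.7,19.2,0,0],[-8.5,28.8,0,0],[-11.3,38.4,0,0],[-14.2,48,0,0],[-17,57.5,0,0],[-19.8,67.1,0,0],[-22.6,76.7,0,0],[-25.5,86.3,0,0],[-27,91,4,0],[-27.5,93,10,0],[-28,95,18,0],[-28.5,97,26,0],[-29,98,34,0],[-30,101,42,0],[-32,108,50,0],[-35,118,60,0],[-39,132,70,0],[-43,146,80,0],[-48,162,90,0]])

```text
time: 12.4
tool_pos: [456.3, 96.0, 190.6]
tcp_rot: [-1.572, 0.893, -1.282]
contact_force: [0.4, 0.6, -2.2]
grip_width: 31.5
```

Run:
```python
from h import *
o=get_obs();print(o["time"],o["tool_pos"],o["contact_force"],o["moment"],o["joint_positions"],o["grip_width"])
save("c8",np.hstack([crop(capture("side"),270,60,130,200,3),crop(capture("top"),230,210,130,200,3)]))
```

```text
12.4 [456.27234348  96.04880641 190.64647265] [ 0.41543454  0.60858763 -2.19411426] [0.63637347 0.06967029 0.04162745] [ 0.50169585  0.38223104  1.72207013 -0.69315838  1.28501645  0.50020961] 31.516331463725322
```

View pics/c8.png

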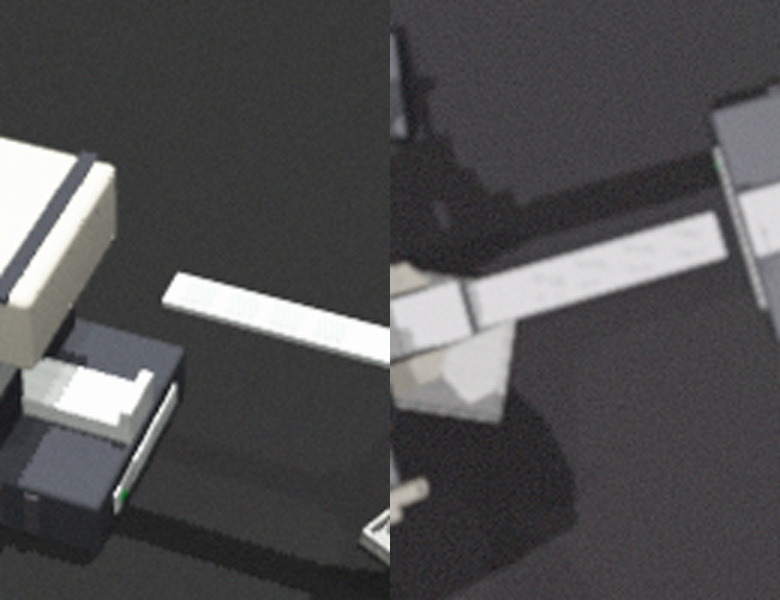

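Run:
```python
from h import *
from kin import *
for a,b in(((340.8,288.2),(327.2,155.2)),((339.3,280.7),(324.3,159.3))):
    s=least_squares(lambda P:np.r_[proj("top",P)[0]-a,proj("side",P)[0]-b],[500,-70,180]);print(s.x,s.fun)
q=[0.50169585,0.38223104,1.72207013,-0.69315838,1.28501645,0.50020961]
lean=np.pi/2-.893
# twist path at G fixed
for az in np.linspace(-1.282,np.pi/2-.148,8):
    q,e=ik(np.array([426,130,175.]),az,lean,q);print(round(az,2),q.round(2),round(e,2))
```

```text
[497.19024452 -53.68939233 177.33809443] [-0.36399864  0.26329312 -0.47124557 -0.0225366 ]
[510.1427826  -50.88747698 178.29224349] [-0.50640543  0.3677147  -0.65158045 -0.0325971 ]
-1.28 [ 0.57  0.41  1.78 -0.69  1.26  0.6 ] 0.0
-0.9 [ 0.59  0.29  1.97 -0.84  1.    0.43] 0.0
-0.51 [ 0.52  0.17  2.16 -1.    0.7   0.21] 0.0
-0.12 [ 0.32  0.05  2.3  -1.04  0.32 -0.2 ] 0.0
0.26 [ 0.   -0.02  2.37 -2.24 -0.21  0.47] 0.0
0.65 [-0.27  0.03  2.32 -2.09 -0.61 -0.18] 0.0
1.04 [-0.38  0.14  2.19 -2.25 -0.92 -0.45] 0.0
1.42 [-0.37  0.27  2.   -2.41 -1.16 -0.63] 0.0
```

Run:
```python
from kin import *
q0=[0.50169585,0.38223104,1.72207013,-0.69315838,1.28501645,0.50020961];lean=np.pi/2-.893
c=np.array([437,204.]);u=np.array([.148,.989])
q=q0
for xy,z,az in(((453,107),175,-1.284),((450,190),175,-1.5),((448,278),175,-np.pi/2-.148),((448,278),100,-np.pi/2-.148),((448,278),38,-np.pi/2-.148)):
    q,e=ik(np.array([*xy,z]),az,lean,q);print("A",xy,z,q.round(2),round(e,2))
q=q0
for t in np.linspace(0,1,9):
    G=np.array([453,107,175])*(1-t)+np.array([600,130,250])*t
    q,e=ik(G,-1.284+t*0,lean,q)
for az in np.linspace(-1.284,np.pi/2-.148,8):
    q,e=ik(G,az,lean,q);print("B",round(az,2),q.round(2),round(e,2))
```

```text
A (453, 107) 175 [ 0.5   0.42  1.76 -0.71  1.23  0.55] 0.0
A (450, 190) 175 [ 0.6   0.56  1.5  -0.57  1.48  0.71] 0.0
A (448, 278) 175 [ 0.67  0.72  1.2  -0.45  1.73  0.87] 0.0
A (448, 278) 100 [ 0.67  0.8   1.27 -0.44  1.6   0.93] 0.0
A (448, 278) 38 [ 0.67  0.88  1.3  -0.44  1.5   0.98] 0.0
B -1.28 [ 0.42  0.57  1.26 -0.68  1.45  0.27] 0.0
B -0.9 [ 0.41  0.43  1.51 -0.74  1.13  0.04] 0.0
B -0.51 [ 0.34  0.3   1.71 -0.73  0.79 -0.29] 0.0
B -0.12 [ 0.19  0.2   1.84 -0.43  0.48 -0.93] 0.0
B 0.26 [ 0.    0.17  1.88  0.38  0.46 -2.12] 0.0
B 0.65 [-0.16  0.22  1.81  0.74  0.74 -2.85] 0.0
B 1.04 [-0.25  0.33  1.66  0.76  1.07 -3.2 ] 0.0
B 1.42 [-0.26  0.47  1.45  0.69  1.37 -3.44] 0.0
```

Call:
carry_out(rows=[[-1,15,0,-2],[-2,35,0,-5],[-3,55,0,-8],[-4,75,0,-11],[-5,95,0,-14],[-6,115,0,-17],[-7,132,0,-20],[-8,146,0,-22],[-9,156,0,-23.5],[-10,163,-5,-24.5],[-10.4,167.4,-15,-25],[-10.4,167.4,-30,-25],[-10.4,167.4,-47,-25],[-10.4,167.4,-65,-25],[-10.4,167.4,-83,-25],[-10.4,167.4,-101,-25],[-10.4,167.4,-117,-25],[-10.4,167.4,-127,-25],[-10.4,167.4,-130,-25],[-10.4,167.4,-130,-25]])

```text
time: 14.17
tool_pos: [446.4, 264.5, 60.6]
tcp_rot: [-1.568, 0.892, -1.713]
contact_force: [-0.7, 0.1, -1.7]
grip_width: 31.7
```

Run:
```python
from h import *
o=get_obs();print(o["time"],o["tool_pos"],o["tcp_rot"],o["contact_force"],o["moment"],o["grip_width"])
save("c9",np.hstack([crop(capture("side"),370,170,150,150,2.6),crop(capture("top"),140,220,150,150,2.6)]))
```

```text
14.1667 [446.36887383 264.54015642  60.55769395] [-1.5682642   0.89226923 -1.71320554] [-0.7409407   0.05811104 -1.72330109] [ 0.62229952 -0.19136401  0.0029664 ] 31.702922096080798
```

View pics/c9.png

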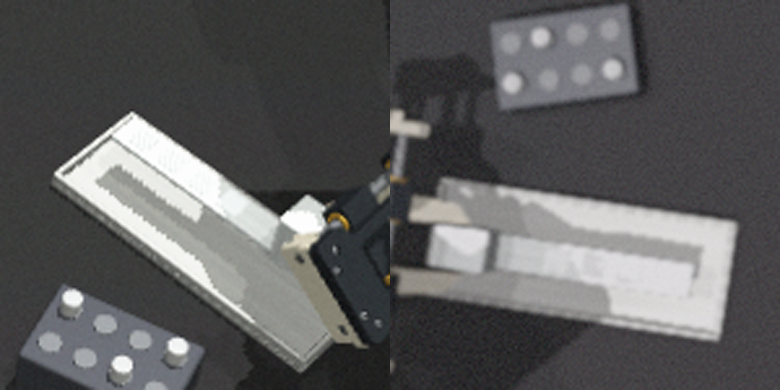

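Call:
carry_out(rows=[[0,-1,-6,0],[0,-2,-14,0],[0,-3,-22,0],[0,-3,-28,0],[0,-3,-32,0],[0,-3,-35,0],[0,-3,-37,0],[0,-3,-37,0],[0,-3,-37,0]])

```text
time: 15.02
tool_pos: [447.1, 262.2, 25.0]
tcp_rot: [-1.565, 0.894, -1.71]
contact_force: [0.3, 0.1, -1.1]
grip_width: 31.7
```

Call:
carry_out(rows=[[0,0,-1,0],[0,0,-2,0],[0,0,-2,0]])

```text
time: 15.27
tool_pos: [447.2, 262.3, 23.0]
tcp_rot: [-1.565, 0.894, -1.71]
contact_force: [0.1, -0.1, -1.2]
grip_width: 31.7
```

Call:
carry_out(rows=[[0,0,-0.5,0],[0,0,-1,0],[0,0,-1,0]])

```text
time: 15.52
tool_pos: [447.2, 262.3, 21.9]
tcp_rot: [-1.565, 0.894, -1.71]
contact_force: [0.0, -0.8, -0.7]
grip_width: 31.7
```

Call:
carry_out(rows=[[0,0,-0.5,0],[0,0,-1,0],[0,0,-1,0]])

```text
time: 15.77
tool_pos: [447.1, 262.2, 20.8]
tcp_rot: [-1.565, 0.894, -1.71]
contact_force: [0.5, -0.1, -2.0]
grip_width: 31.3
```

Call:
carry_out(rows=[[0,0,-0.5,0],[0,0,-1,0],[0,0,-1,0]])

```text
time: 16.02
tool_pos: [447.1, 262.2, 19.8]
tcp_rot: [-1.565, 0.894, -1.71]
contact_force: [-0.5, 0.1, -0.6]
grip_width: 31.3
```

Call:
carry_out(rows=[[0,0,-0.5,0],[0,0,-1,0],[0,0,-1,0]])

```text
time: 16.27
tool_pos: [447.1, 262.2, 19.5]
tcp_rot: [-1.564, 0.894, -1.71]
contact_force: [-1.0, 0.5, 4.6]
grip_width: 31.7
```

Run:
```python
from h import *
import time
o=get_obs();print(o["time"],o["tool_pos"],o["contact_force"],o["moment"],o["grip_width"])
```

```text
16.2667 [447.12646665 262.22304504  19.53579931] [-0.96967856  0.45465248  4.60682321] [-0.01937956  0.06880929 -0.09899496] 31.683311769799182
```

Call:
carry_out(rows=[[0,0,0,0],[0,0,0,0],[0,0,0,0],[0,0,0,0],[0,0,0,0],[0,0,0,0],[0,0,0,0],[0,0,0,0]], hand=54)

```text
time: 16.93
tool_pos: [447.1, 262.2, 19.5]
tcp_rot: [-1.564, 0.894, -1.71]
contact_force: [0.1, -0.6, -0.0]
grip_width: 54.0
```

Call:
carry_out(rows=[[0.9,6,8,0],[1.7,12,16,0],[3.5,25,31,0],[5.2,37,47,0],[7,50,62,0],[9,62,78,0],[11,80,105,0],[13,95,135,0],[15,105,165,0],[15,105,195,0],[15,105,195,0]])

```text
time: 17.85
tool_pos: [463.1, 369.5, 221.6]
tcp_rot: [-1.551, 0.903, -1.699]
contact_force: [-0.1, -0.5, 0.9]
grip_width: 54.0
```

Run:
```python
from h import *
o=get_obs();print(o["time"],o["tool_pos"],o["contact_force"],o["joint_positions"],o["grip_width"])
save("c10",np.hstack([crop(capture("side"),370,190,150,150,2.6),crop(capture("top"),140,220,150,150,2.6)]))
```

```text
17.85 [463.14954078 369.49931424 221.59010971] [-0.06562657 -0.54231429  0.86032664] [ 0.76950352  0.84923247  0.76967452 -0.44598191  2.03321683  0.82108005] 53.97710594766133
```

View pics/c10.png

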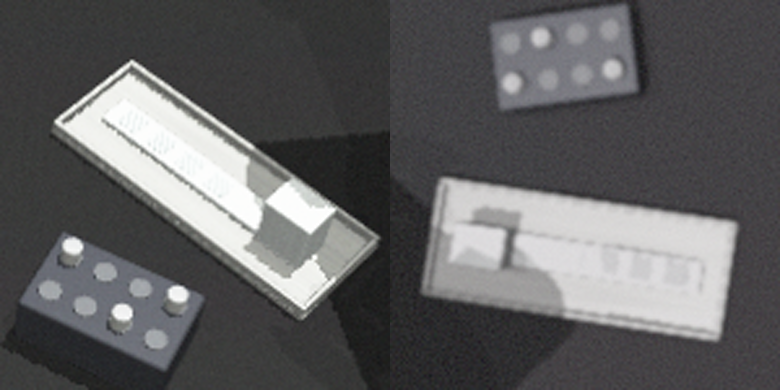

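The side view (390,60)–(375,310) and the top view both show the carrier lying flat in the tray. It is right side up, with the tail at about (705,270) and the handle at about (478,245), clear of all walls. The gripper is away and the rack hasn't moved, so I'm handing in.

Run:
```python
from h import *
a=cv2.cvtColor(cv2.imread("pics/top0.png"),cv2.COLOR_BGR2RGB);b=capture("top")
for n,(u,v,w,h) in dict(rack=(170,212,75,60),tip=(210,135,80,65),bottle=(320,130,45,55)).items():
    print(n,cv2.phaseCorrelate(np.float64(cv2.cvtColor(a[v:v+h,u:u+w],7)),np.float64(cv2.cvtColor(b[v:v+h,u:u+w],7))))
print(close_job())
```

```text
rack ((0.5208446387999146, 0.0013650544826653288), 1.067722047985911)
tip ((-0.00019065128871886827, 0.0238281615789262), 1.062206107276594)
bottle ((0.45404021386259785, 0.003908128167314118), 1.0916084819450227)
the job is handed in; nothing more can be done
None
```

The carrier is out of the reader and lying in the steel tray, released. I handed the job in at about 18 s of the 48 s allowed.

**How it went:**
- **Leaning the gripper:** the moves only allow shifts and a turn about z, so I got the lean another way. I pushed the arm past its reach in short steps until the tool tilted about 39°.
- **Taking it out:** I gripped the handle, which read 31.5 mm wide. I lifted the carrier about 19 mm, level rather than handle end first, so it cleared the lip but stayed under the tunnel ceiling. I drew it straight out endwise, lifting higher only once the tail should have left the tunnel. Readings between moves showed about 2 N on the wrist.
- **Setting it down:** I turned it 25° to line up with the tray, lowered it until I felt 4.6 N of contact, opened the fingers and backed away.

**Last checks:** the final pictures show the carrier flat, right side up and clear of all the tray walls, with the gripper well away. Compared with the first picture, the tip box shows no shift, and the rack and bottle shift by about 0.5 px, which is within noise.

**What disagreed:**
- **Finger position:** in the pictures the fingers appeared about 20 mm behind the reported tool point. I chose a grip depth that would work either way.
- **Joint 4:** it sat almost at its limit during the grasp (-0.996, limit -1). This left the tool 3 to 5 mm from where I aimed, with no visible effect on the job.

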